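# Vent the pressure pan and take off its hand nut

## Robot

A 6-joint arm with a two-finger parallel gripper is mounted at the origin on the work surface. World frame = base frame: x ahead of the robot, y to its left, z up, the work surface at z = 0. Lengths are in m, angles in rad, forces in N, time in s.
With the tool pointing down it reaches from about 0.375 to 0.975 m from the base axis. Payload 3.8 kg.
Tool frame: the origin (TCP) lies between the finger pads; the fingertips stand ahead of it and the grasp point (between the pads) lies 3 mm ahead of it (manip.tip_extent is the x of the fingertips in the tool frame, in m); x points along the fingers, y is the direction in which the jaws open and shut, and the axes are right-handed (so a half turn about x gives the same grasp; the last joint's range is limited). The gripper opens to 85 mm and grips with 20 to 120 N. Pads are 22 mm wide; open, the fingers measure 114 mm over their backs; the gripper's body (76 mm by 85 mm) begins 54 mm behind the grasp point. The pads swing forward as they close: fully open they stand 13 mm farther back than shut.
Start: joints at [1.117, 0.264, 1.604, -0, 1.274, -0.037], TCP at [0.273, 0.617, 0.253] pointing down, gripper open.
Joint ranges: [-2.63, 2.63], [-0.94, 2.18], [0.31, 2.57], [-1.31, 4.45], [0, 2.66], [-2.55, 2.55]. Speed limits (rad/s): [2.57, 2.57, 3.14, 3.14, 3.14, 3.14].

## Interface

Orientations are given as a unit quaternion [w, x, y, z].
In Python, from station import manip, viewer, workorder gives the robot as it stands. The module is installed in compiled form; this text tells all that it offers.
- The arm moves only by the tool move_arm, never from a script. Its arguments are lists of equal length, an entry for each row: "twist": the turn, a rotation vector about the tool's x, y, z in rad, a list of three; "slide": the shift along the tool's x, y, z in m, a list of three; "jaw": the opening, from 0 (shut) to 1 (fully open). A call has 1 to 8 rows; each row shifts and turns the commanded pose from where the row before left it, along the tool's axes as they then stand; what a row does not reach is not made up. A row lasts 1/10 s, in which the tool goes at most 50 mm and 8.59 degrees, less where a joint would pass 70% of its speed; a pose out of reach is approached as far as the arm can. A call with a gripper value outside its range is refused whole. The fingers move at their own pace and stop on an object; "grip_force" is the grip in N (left out, the last holds). Time passes only in rows, so rows that do not move let the fingers close. It gives the time, the measured TCP pose, the force and the opening at its end, in the units of the state.
- manip.get_state(): the state, without advancing time (a new reading comes with each control period).
- viewer.capture(name): name is "side" or "top" or "wrist"; returns (picture, depth): 420x560x3 uint8, red, green, blue; 420x560 float32, m along the optical axis (not along the pixel's ray), 0 where there is no reading.
- viewer.camera_info(name): a dict with "fx", "fy", "cx", "cy" (pixels), "k1" (the pictures are not rectified: a ray, as slopes to the right and down, at radius r is drawn at 1 + k1 r^2 times it, then the intrinsics apply), "xyz" and "orientation" of the camera in the world; the wrist camera has in their place "tool_from_camera" (4x4, takes a point from camera to tool coordinates, whose origin is the TCP and whose axes are the tool frame's). Camera axes: x right, y up, looking along -z (the intrinsics and any distortion apply to the point x, -y, -z); pixel columns grow to the right and rows downward; lengths in m; the calibration is good to about 2 mm. A picture is of the moment at which its call begins: read the wrist's pose just before it. camera_info takes no time and is no camera call.
- workorder.job_done(): hands the job in, once; it reports no verdict.
The state is a dict: "time": time; "q": joint angles; "joint_velocities": joint speeds; "joint_efforts": joint torques, N m; "position": TCP position; "tool_rot": TCP orientation; "ft_force": force on the tool from outside, world axes, zero at the start; "ft_torque": the same for the moment, N m; "width": finger opening in m.
Only numpy, scipy, OpenCV 4.12 (cv2) and the standard library are available. Lean on these libraries where they do the work, as an engineer would, in place of code of your own. Each camera call takes 0.05 s, during which the arm holds its last target. There are 200 camera calls.

## Task

Vent the pressure pan first: swing the sprung vent lever on its lid all the way to its stop and let it spring back upright. Then unscrew the two-armed hand nut from the stud, lift it off, and set it down gently, upright, on the free part of the white cutting board. Leave the ramekin, the mixing bowl and the oil bottle where they are.

Things in the scene. Friction and masses are not known exactly. Their poses are not given: they have to be found in the camera images.
- pan: Low aluminium pressure pan, lid 250 mm across, fixed. Origin under its centre on the table, z up. A dark steel bridge 36 mm wide and 290 mm long lies over the lid along the pan's y, its top 125 mm above the origin (lid about 105 mm). Black loop handles reach 168 mm out at +x and -x, under lid height. Stud and nut stand at the bridge's centre, the vent lever on the lid at x = +104 mm, y = 0.
- stud_top (a point): Top of the fixed upright steel stud (40 mm thick, 67 mm tall above the bridge), on the pan's axis, 192 mm above the table; hidden inside the nut at first. Right-handed thread: turned anticlockwise seen from above the nut climbs 12 mm a turn; after 2.4 to 2.7 turns (about 30 mm up) the thread lets go and the nut drops back by about 6 mm. It then lifts straight off.
- nut_center (a point): Hand nut, loose, 0.25 to 0.5 kg, screwed fully down on the stud, underside on the bridge. This point: on its axis, 39 mm above its underside and 39 mm below its top; x along its two arms, z up. Plain steel hub 56 mm across and 78 mm tall (straight up to 68 mm, then rounded off), closed on top. To lift it, grip the upper hub from above, fingers on the two sides that have no arm.
- nut: The same nut; origin at the centre of its underside, same axes. Two round arms 14 mm thick, opposite each other along x, slant up from the hub (centre line 47 mm above the underside 32 mm from the nut's axis, 70 mm up 75 mm out; 164 mm over all). It turns easily: an arm can be pushed round with 2 to 5 N. Turning on after release only repeats the drop. Raise it 45 to 50 mm more to clear the stud.
- vent (a joint): Angle of the vent lever: 0 upright at rest, 0.7 rad at its stop, swinging towards the pan's +y (the pan's x axis is the pivot line, 118 mm above the table, at pan x = 104 mm). A spring returns it: about 2 N at the tip to start it, 5 N at the stop.
- vent_tip (a point): Point in the round head of the vent lever, 54 mm from its pivot and 10 mm below its top end; the lever is a black upright paddle, 18 mm wide along the pan's x (the head 22 mm), 8 to 10 mm thick along the pan's y, free on both sides.
- board: White plastic cutting board 300 x 220 x 15 mm lying flat, fixed; origin under its centre, x along its length.
- board_clear (a point): Middle of the free part of the board's top surface (15 mm above the table), 55 mm from the board's centre towards its +x end; the ramekin stands on the other half.
- ramekin: Loose white ceramic ramekin, 84 mm across, 50 mm tall, standing on the -x half of the board. Origin at the centre of its underside. Bystander.
- bowl: Loose steel mixing bowl, 120 mm across, 60 mm tall, on the table beyond the pan and the board. Origin at the centre of its underside. Bystander.
- oil: Loose yellow oil bottle, 60 mm across, 170 mm tall, on the table beyond the pan and the board. Origin at the centre of its underside. Bystander.
Mind the look-alikes: they are no part of the job. Leave any blue or orange look-alike of the nut alone.

How it is judged:
By the outcome, as a careful person would: the job done as asked, in the order asked, and still so for the second after the job is handed in, with the robot touching nothing.
It also fails if it takes over 72 s, if anything falls off the work surface, if the arm or the gripper's body presses on something with over 40 N, if the wrist force passes 120 N, or if a joint passes its speed limit or range.

## Working session

There is one attempt and no reset: what is moved stays moved. The work goes in short steps, Python scripts to look and compute and a tool call to move; the robot and the scene stay as the last step left them, time stands still between calls to the robot, and variables do not carry over. Pictures are saved under pics/ and viewed, about 8 in all and at most 12, crops included, and the job is handed in when it is done.

Besides the shell and the picture viewer there is one more tool, called after "Emit:" by a JSON object that holds its "name" and its "arguments", one argument or row to a line. move_arm: Moves the arm, as the interface text tells. Its arguments: {"type":"object","properties":{"twist":{"type":"array","items":{"type":"array","items":{"type":"number"}}},"slide":{"type":"array","items":{"type":"array","items":{"type":"number"}}},"jaw":{"type":"array","items":{"type":"number"}},"grip_force":{"type":"number"}},"required":["twist","slide","jaw"]}

```bash
mkdir -p pics; cat > h.py <<'E'
import numpy as np,cv2
from scipy.spatial.transform import Rotation as R
from station import manip,viewer,workorder
def rot(q): return R.from_quat([q[1],q[2],q[3],q[0]]).as_matrix()
def pose(name):
    i=viewer.camera_info(name)
    if 'xyz' in i: return i,rot(i['orientation']),np.array(i['xyz'])
    s=manip.get_state();T=np.eye(4);T[:3,:3]=rot(s['tool_rot']);T[:3,3]=s['position']
    M=T@np.array(i['tool_from_camera']);return i,M[:3,:3],M[:3,3]
def shot(name,fn):
    P=pose(name);im,d=viewer.capture(name)
    cv2.imwrite('pics/'+fn+'.png',im[:,:,::-1]);np.savez('pics/'+fn,im=im,d=d,R=P[1],t=P[2],k=[P[0][k] for k in('fx','fy','cx','cy','k1')])
def load(fn): return np.load('pics/'+fn+'.npz')
def rays(S,uv):
    fx,fy,cx,cy,k1=S['k'];uv=np.atleast_2d(np.array(uv,float))
    K=np.array([[fx,0,cx],[0,fy,cy],[0,0,1]])
    p=(uv-[cx,cy])/[fx,fy];u=p.copy()
    for _ in range(30): u=p/(1+k1*(u**2).sum(1,keepdims=True))
    return np.c_[u[:,0],-u[:,1],-np.ones(len(u))]@S['R'].T
def onz(S,uv,z):
    r=rays(S,uv);return S['t']+r*((z-S['t'][2])/r[:,2])[:,None]
def cloud(S):
    v,u=np.mgrid[:420,:560];r=rays(S,np.c_[u.ravel(),v.ravel()])
    return (S['t']+r*S['d'].reshape(-1,1)).reshape(420,560,3)
def proj(S,p):
    fx,fy,cx,cy,k1=S['k'];c=(np.atleast_2d(p)-S['t'])@S['R'];x=np.c_[c[:,0],-c[:,1]]/-c[:,2:]
    x=x*(1+k1*(x**2).sum(1,keepdims=True));return x*[fx,fy]+[cx,cy]
E
python3 - <<'E'
from h import *
for n in('side','top'):
    shot(n,n+'0');print(n,pose(n)[2],pose(n)[0]['k1'],pose(n)[0]['fx'])
a=cv2.imread('pics/top0.png');cv2.imwrite('pics/t.png',cv2.resize(a,(800,600)))
b=cv2.imread('pics/side0.png');cv2.imwrite('pics/s.png',cv2.resize(b,(800,600)))
print(manip.get_state(),manip.tip_extent)
E
```

```text
side [ 0.31813917 -0.7863647   0.72616529] 0.0010463580615428763 404.4817367059998
top [ 0.30640188 -0.12027743  1.1102893 ] 0.018559428135679776 383.81552433193787
{'time': 0.1, 'q': array([ 1.11709437e+00,  2.64701679e-01,  1.60524925e+00,  6.67025783e-06,
        1.27369181e+00, -3.69126108e-02]), 'joint_velocities': array([ 0.00070594, -0.00313375, -0.00298215, -0.00026742, -0.0001552 ,
        0.00168351]), 'joint_efforts': array([-1.16785341e-04, -5.16706824e+01, -3.68589020e+01, -6.07757079e-05,
        6.25991132e-03, -4.72845613e-06]), 'position': array([0.2729948 , 0.61665681, 0.25206401]), 'tool_rot': array([ 0.69162931,  0.14559105,  0.69198574, -0.14699619]), 'ft_force': array([ 0.16774281,  0.38416801, -0.98648699]), 'ft_torque': array([-0.03010105, -0.00700224,  0.0121667 ]), 'width': 0.08568599838534131} 0.022
```

View pics/t.png

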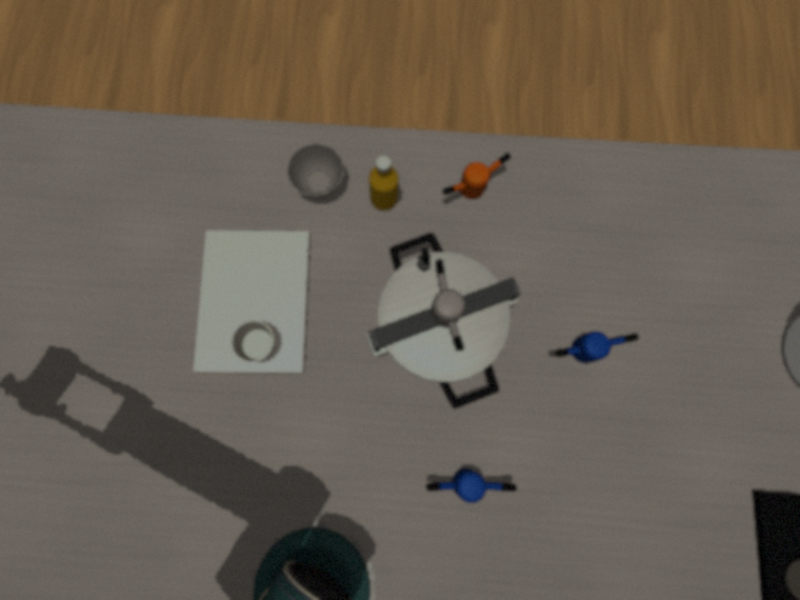

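View pics/s.png

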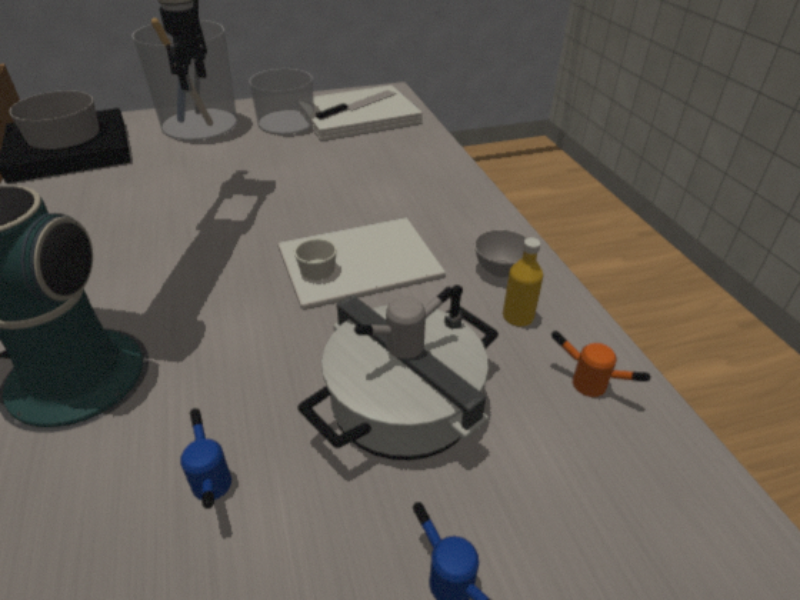

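```bash
python3 - <<'E'
from h import *
S=load('top0');C=cloud(S);im=S['im'].astype(int);k=1.4286
f=lambda u,v,z:onz(S,[[u/k,v/k]],z)[0].round(4)
print('nut top',f(449,303,.200),'cloud',C[int(303/k),int(449/k)])
m=(C[...,2]>.190)&(C[...,2]<.215)&(np.hypot(C[...,0]-.4,C[...,1]+.15)<.3)
v,u=np.nonzero(m);print(m.sum(),np.median(C[m],0),C[m].min(0),C[m].max(0),u.mean()*k,v.mean()*k)
# bridge: z ~.125 dark
hsv=cv2.cvtColor(S['im'],cv2.COLOR_RGB2HSV)
m=(C[...,2]>.115)&(C[...,2]<.135)&(hsv[...,2]<75)
n,l,st,ce=cv2.connectedComponentsWithStats(m.astype(np.uint8))
for i in range(1,n):
  if st[i,4]>60:
    v,u=np.nonzero(l==i);P=onz(S,np.c_[u,v],.125)[:,:2].astype(np.float32);print('dark',st[i]*k,cv2.minAreaRect(P))
# board
m=(hsv[...,1]<60)&(hsv[...,2]>150);n,l,st,ce=cv2.connectedComponentsWithStats(m.astype(np.uint8))
for i in range(1,n):
  if st[i,4]>300:
    v,u=np.nonzero(l==i);P=onz(S,np.c_[u,v],.015)[:,:2].astype(np.float32);print('white',st[i]*k,cv2.minAreaRect(P))
for a in [(440,265),(459,343)]: print('arm tip',f(*a,.149+.0))
print('vent',f(424,252,.172),f(425,265,.118)); print('bridge ends',f(378,340,.125),f(513,289,.125))
print('oil cap',f(383,162,.17),'bowl',f(317,172,.03),'board corners',[f(*p,.015)[:2] for p in [(206,231),(309,231),(303,373),(194,371)]],'ram',f(258,340,.065))
c=S['im'][160:300,240:390];cv2.imwrite('pics/c1.png',cv2.resize(c[:,:,::-1],None,fx=5,fy=4.2857*1,interpolation=2))
E
```

```text
nut top [ 0.5117 -0.2116  0.2   ] cloud [ 0.51130516 -0.21064523  0.20272054]
512 [ 0.50887584 -0.21227339  0.20027137] [ 0.43304285 -0.23910004  0.19024069] [ 0.58972914 -0.18580374  0.20613621] 449.25563671875005 304.61546718750003
dark [462.8664 278.577   57.144   37.1436 707.157 ] ((0.5469746589660645, -0.2903819680213928), (0.03578720986843109, 0.11270799487829208), 23.340749740600586)
dark [370.0074 308.5776  70.0014  41.4294 830.0166] ((0.4768732786178589, -0.13770079612731934), (0.035519685596227646, 0.12511274218559265), 25.434274673461914)
arm tip [ 0.593  -0.1975  0.149 ]
arm tip [ 0.4522 -0.2373  0.149 ]
vent [ 0.6085 -0.1661  0.172 ] [ 0.6004 -0.1719  0.118 ]
bridge ends [ 0.4517 -0.0936  0.125 ] [ 0.5628 -0.336   0.125 ]
oil cap [ 0.779  -0.0811  0.17  ] bowl [0.8171 0.0634 0.03  ] board corners [array([0.6751, 0.2861]), array([0.6894, 0.0703]), array([0.3923, 0.0534]), array([0.3825, 0.2694])] ram [0.4456 0.1379 0.065 ]
```

View pics/c1.png

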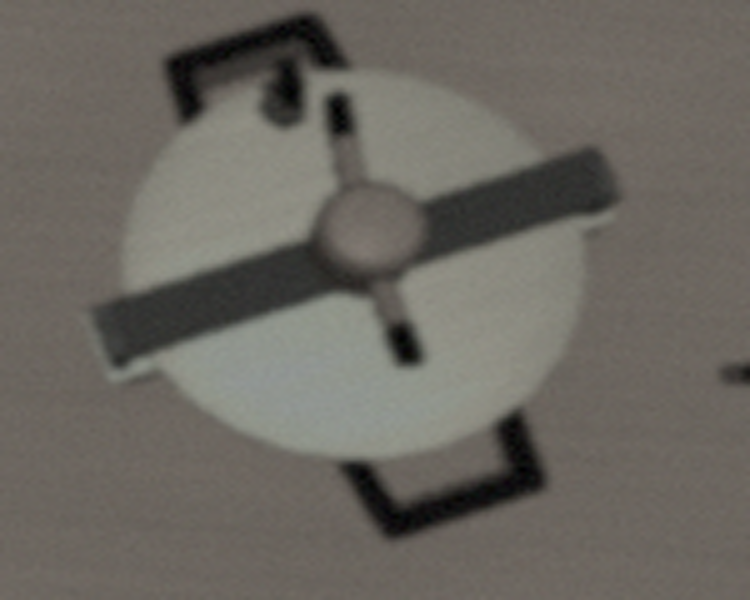

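```bash
cat >> h.py <<'E'
def plan(p,yaw_deg):
    # jaw axis yaw (deg, mod 180), tool straight down
    s=manip.get_state();T=rot(s['tool_rot']);best=None
    for a in (yaw_deg,yaw_deg+180):
        a=np.radians(a);y=np.array([np.cos(a),np.sin(a),0]);x=np.array([0,0,-1.]);G=np.c_[x,y,np.cross(x,y)]
        w=R.from_matrix(T.T@G).as_rotvec()
        print('jaw yaw',round(np.degrees(a)%360,1),'twist',w.round(4),'slide after',(G.T@(np.array(p)-s['position'])).round(4),'q6',s['q'][5].round(2))
    print('now',s['position'].round(4),'y axis yaw',np.degrees(np.arctan2(T[1,1],T[0,1])).round(1),'x axis',T[:,0].round(3))
E
python3 - <<'E'
from h import *
S=load('top0')
f=lambda u,v,z:onz(S,[[240+u/5,160+v/4.2857]],z)[0].round(4)
a,b=f(338,98,.197),f(408,358,.197);print(a,b,(a+b)/2,np.degrees(np.arctan2(*(a-b)[1::-1])),np.linalg.norm(a-b))
print('lid edge L/R',f(120,250,.105),f(585,270,.105),'top/bot',f(350,68,.105),f(355,458,.105))
plan([.622,-.2,.30],114.6)
E
```

```text
[ 0.5854 -0.1924  0.197 ] [ 0.4367 -0.2324  0.197 ] [ 0.51105 -0.2124   0.197  ] 15.056051180872776 0.15398600585767533
lid edge L/R [ 0.5074 -0.0878  0.105 ] [ 0.5109 -0.3357  0.105 ] top/bot [ 0.6339 -0.2053  0.105 ] [ 0.3872 -0.2185  0.105 ]
jaw yaw 114.6 twist [-0.8461 -0.0009  0.0019] slide after [-0.0479 -0.8878 -0.0226] q6 -0.04
jaw yaw 294.6 twist [2.2954e+00 2.3000e-03 1.2000e-03] slide after [-0.0479  0.8878  0.0226] q6 -0.04
now [0.273  0.6167 0.2521] y axis yaw 66.1 x axis [-0.001 -0.002 -1.   ]
```

Emit:
{"name": "move_arm", "arguments": {
  "twist": [
    [0.1435,0,0],
    [0.1435,0,0],
    [0.1435,0,0],
    [0.1435,0,0],
    [0.1435,0,0],
    [0.1435,0,0],
    [0.1435,0,0],
    [0.1435,0,0]
  ],
  "slide": [
    [-0.006,0,0],
    [-0.006,0,0],
    [-0.006,0,0],
    [-0.006,0,0],
    [-0.006,0,0],
    [-0.006,0,0],
    [-0.006,0,0],
    [-0.006,0,0]
  ],
  "jaw": [1,1,1,1,1,1,1,1]
}}

```text
time: 0.9
position: [0.2731, 0.6169, 0.3007]
tool_rot: [-0.5, -0.5, -0.5, 0.5]
ft_force: [0.7, 0.3, -0.5]
width: 0.0854
```

Emit:
{"name": "move_arm", "arguments": {
  "twist": [
    [0.1435,0,0],
    [0.1435,0,0],
    [0.1435,0,0],
    [0.1435,0,0],
    [0.1435,0,0],
    [0.1435,0,0],
    [0.1435,0,0],
    [0.1435,0,0]
  ],
  "slide": [
    [0,0,0],
    [0,0,0],
    [0,0,0],
    [0,0,0],
    [0,0,0],
    [0,0,0],
    [0,0,0],
    [0,0,0]
  ],
  "jaw": [1,1,1,1,1,1,1,1]
}}

```text
time: 1.7
position: [0.2731, 0.6169, 0.3004]
tool_rot: [-0.149, -0.691, -0.148, 0.692]
ft_force: [-0.5, -0.0, -0.4]
width: 0.0854
```

Emit:
{"name": "move_arm", "arguments": {
  "twist": [
    [0,0,0],
    [0,0,0],
    [0,0,0],
    [0,0,0],
    [0,0,0],
    [0,0,0],
    [0,0,0],
    [0,0,0]
  ],
  "slide": [
    [0,0.047,0.001],
    [0,0.047,0.001],
    [0,0.047,0.001],
    [0,0.047,0.001],
    [0,0.047,0.001],
    [0,0.047,0.001],
    [0,0.047,0.001],
    [0,0.047,0.001]
  ],
  "jaw": [1,1,1,1,1,1,1,1]
}}

```text
time: 2.5
position: [0.4224, 0.27, 0.3009]
tool_rot: [-0.151, -0.691, -0.151, 0.691]
ft_force: [0.7, -0.3, -0.5]
width: 0.0855
```

Emit:
{"name": "move_arm", "arguments": {
  "twist": [
    [0,0,0],
    [0,0,0],
    [0,0,0],
    [0,0,0],
    [0,0,0],
    [0,0,0],
    [0,0,0],
    [0,0,0]
  ],
  "slide": [
    [0,0.047,0.001],
    [0,0.047,0.001],
    [0,0.047,0.001],
    [0,0.047,0.001],
    [0,0.047,0.001],
    [0,0.047,0.001],
    [0,0.047,0.001],
    [0,0,0]
  ],
  "jaw": [0.5,0,0,0,0,0,0,0]
}}

```text
time: 3.3
position: [0.554, -0.0352, 0.3005]
tool_rot: [-0.149, -0.691, -0.148, 0.692]
ft_force: [-0.9, 0.9, -0.9]
width: -0.0004
```

```bash
python3 - <<'E'
from h import *
shot('wrist','w1')
plan([.622,-.2,.30],114.6)
cv2.imwrite('pics/w1b.png',cv2.resize(cv2.imread('pics/w1.png'),(800,600)))
S=load('w1')
C=np.array([.511,-.212,0]);a=np.radians(24.6);X=np.array([np.cos(a),np.sin(a),0]);
for n,p in [('nuttop',C+[0,0,.203]),('venthead',C+.104*X+[0,0,.18]),('pivot',C+.104*X+[0,0,.118])]: print(n,(proj(S,p)*1.4286).round(0))
E
```

```text
jaw yaw 114.6 twist [ 3.1365e+00  8.0000e-04 -2.0000e-03] slide after [ 0.0005 -0.1808 -0.0069] q6 1.04
jaw yaw 294.6 twist [-0.0051  0.0013  0.0005] slide after [0.0005 0.1808 0.0069] q6 1.04
now [ 0.553  -0.0327  0.3005] y axis yaw -65.7 x axis [-0.001 -0.    -1.   ]
nuttop [[698. 538.]]
venthead [[705. 322.]]
pivot [[649. 290.]]
```

View pics/w1b.png

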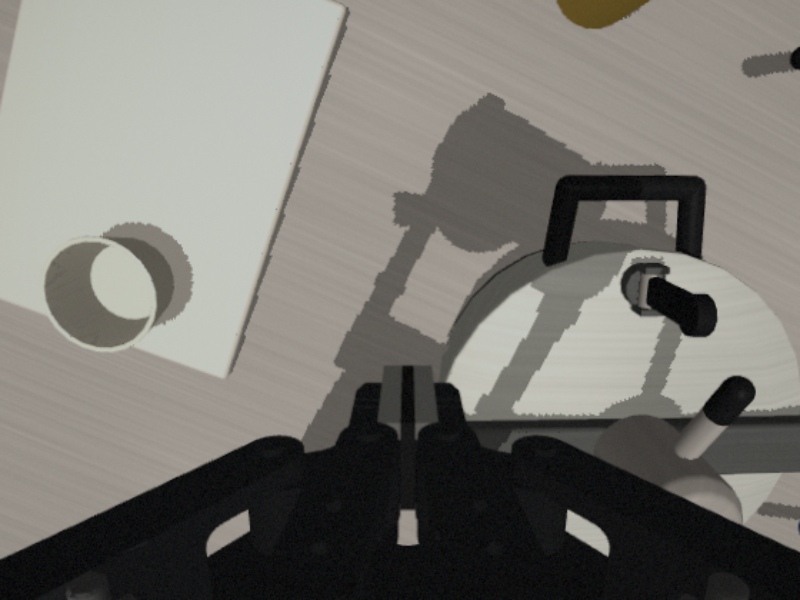

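Emit:
{"name": "move_arm", "arguments": {
  "twist": [
    [0,0,0],
    [0,0,0],
    [0,0,0],
    [0,0,0],
    [0,0,0],
    [0,0,0],
    [0,0,0],
    [0,0,0]
  ],
  "slide": [
    [0,0.045,0.0015],
    [0,0.045,0.002],
    [0,0.045,0.002],
    [0,0.045,0.0015],
    [0.04,0,0],
    [0.04,0,0],
    [0,0,0],
    [0,0,0]
  ],
  "jaw": [0,0,0,0,0,0,0,0]
}}

```text
time: 4.15
position: [0.6205, -0.1953, 0.2204]
tool_rot: [-0.15, -0.69, -0.152, 0.692]
ft_force: [0.6, -0.2, 1.0]
width: -0.0008
```

```bash
python3 - <<'E'
from h import *
shot('wrist','w2')
plan([.622,-.2,.172],114.6)
cv2.imwrite('pics/w2b.png',cv2.resize(cv2.imread('pics/w2.png'),(640,480)))
E
```

```text
jaw yaw 114.6 twist [-3.1409e+00  9.0000e-04 -1.5000e-03] slide after [ 0.0507 -0.0039 -0.0016] q6 0.8
jaw yaw 294.6 twist [ 0.0007 -0.001  -0.0006] slide after [0.0507 0.0039 0.0016] q6 0.8
now [ 0.6218 -0.1958  0.2227] y axis yaw -65.4 x axis [ 0.001 -0.    -1.   ]
```

View pics/w2b.png

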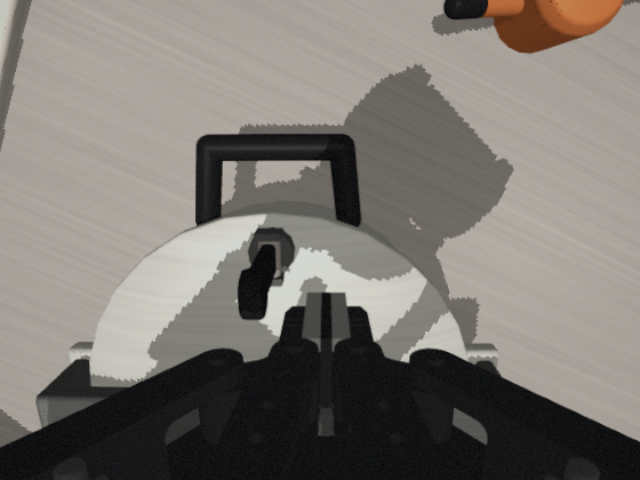

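Emit:
{"name": "move_arm", "arguments": {
  "twist": [
    [0,0,0],
    [0,0,0],
    [0,0,0],
    [0,0,0]
  ],
  "slide": [
    [0.02,0.002,0.001],
    [0.02,0.002,0.001],
    [0.01,0,0],
    [0,0,0]
  ],
  "jaw": [0,0,0,0]
}}

```text
time: 4.6
position: [0.6212, -0.2007, 0.1718]
tool_rot: [0.151, 0.691, 0.151, -0.691]
ft_force: [-0.1, -0.8, -0.8]
width: -0.0001
```

Emit:
{"name": "move_arm", "arguments": {
  "twist": [
    [0,0,0],
    [0,0,0],
    [0,0,0],
    [0,0,0],
    [0,0,0],
    [0,0,0]
  ],
  "slide": [
    [0,-0.006,0],
    [0,-0.006,0],
    [0,-0.006,0],
    [0,-0.005,0],
    [0,-0.005,0],
    [0,0,0]
  ],
  "jaw": [0,0,0,0,0,0]
}}

```text
time: 5.2
position: [0.61, -0.1758, 0.1725]
tool_rot: [0.151, 0.692, 0.15, -0.69]
ft_force: [1.6, -3.3, 2.6]
width: 0.0001
```

```bash
cat >> h.py <<'E'
def panc(p):
    a=np.radians(24.6);d=np.array(p)[:2]-[.511,-.212];return np.array([d@[np.cos(a),np.sin(a)],d@[-np.sin(a),np.cos(a)],p[2]])
E
python3 - <<'E'
from h import *
s=manip.get_state();print(panc(s['position']).round(4),s['ft_force'].round(2))
E
```

```text
[ 0.1051 -0.0083  0.1725] [ 1.63 -3.31  2.64]
```

Emit:
{"name": "move_arm", "arguments": {
  "twist": [
    [0,0,0],
    [0,0,0],
    [0,0,0],
    [0,0,0]
  ],
  "slide": [
    [0,-0.004,0],
    [0,-0.004,0],
    [0,-0.002,0],
    [0,0,0]
  ],
  "jaw": [0,0,0,0]
}}

```text
time: 5.6
position: [0.6053, -0.1667, 0.1708]
tool_rot: [0.151, 0.691, 0.15, -0.691]
ft_force: [2.8, -4.4, -0.7]
width: 0.0004
```

Emit:
{"name": "move_arm", "arguments": {
  "twist": [
    [0,0,0],
    [0,0,0],
    [0,0,0]
  ],
  "slide": [
    [0,-0.003,0],
    [0,-0.002,0],
    [0,0,0]
  ],
  "jaw": [0,0,0]
}}

```text
time: 5.9
position: [0.603, -0.1627, 0.1706]
tool_rot: [-0.151, -0.691, -0.15, 0.691]
ft_force: [2.7, -6.0, -0.8]
width: -0.0002
```

```bash
python3 - <<'E'
from h import *
s=manip.get_state();print(panc(s['position']).round(4),s['ft_force'].round(2))
shot('side','s2');shot('top','t2')
S=load('s2');p=proj(S,[.605,-.168,.16])[0];print(p);u,v=p.astype(int)
cv2.imwrite('pics/s2c.png',cv2.resize(S['im'][v-45:v+45,u-60:u+60,::-1],None,fx=5,fy=5,interpolation=2))
E
```

```text
[0.1042 0.0065 0.1706] [ 2.75 -5.98 -0.77]
[317.74876045 208.0024753 ]
```

View pics/s2c.png

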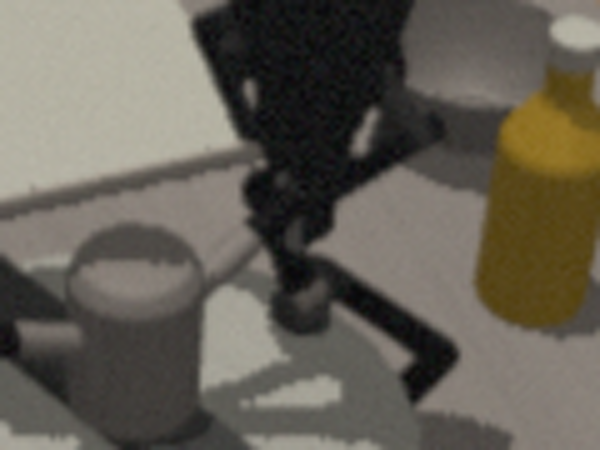

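Emit:
{"name": "move_arm", "arguments": {
  "twist": [
    [0,0,0],
    [0,0,0],
    [0,0,0]
  ],
  "slide": [
    [0,-0.002,0],
    [0,-0.001,0],
    [0,0,0]
  ],
  "jaw": [0,0,0]
}}

```text
time: 6.3
position: [0.6018, -0.1604, 0.1705]
tool_rot: [-0.151, -0.691, -0.15, 0.691]
ft_force: [2.9, -6.6, -2.7]
width: 0.0001
```

Emit:
{"name": "move_arm", "arguments": {
  "twist": [
    [0,0,0],
    [0,0,0],
    [0,0,0]
  ],
  "slide": [
    [0,-0.0015,0],
    [0,-0.0015,0],
    [0,0,0]
  ],
  "jaw": [0,0,0]
}}

```text
time: 6.6
position: [0.6006, -0.1577, 0.171]
tool_rot: [-0.151, -0.691, -0.15, 0.691]
ft_force: [2.9, -6.4, -0.9]
width: -0.0002
```

Emit:
{"name": "move_arm", "arguments": {
  "twist": [
    [0,0,0],
    [0,0,0],
    [0,0,0]
  ],
  "slide": [
    [0,-0.0015,0],
    [0,-0.0015,0],
    [0,0,0]
  ],
  "jaw": [0,0,0]
}}

```text
time: 6.9
position: [0.5996, -0.1552, 0.1712]
tool_rot: [0.151, 0.691, 0.15, -0.691]
ft_force: [2.2, -7.0, 0.2]
width: 0.0001
```

Emit:
{"name": "move_arm", "arguments": {
  "twist": [
    [0,0,0],
    [0,0,0],
    [0,0,0]
  ],
  "slide": [
    [0,-0.001,0],
    [0,-0.001,0],
    [0,0,0]
  ],
  "jaw": [0,0,0]
}}

```text
time: 7.2
position: [0.5994, -0.1544, 0.1718]
tool_rot: [0.152, 0.691, 0.149, -0.69]
ft_force: [3.6, -10.3, -0.1]
width: 0.0003
```

Emit:
{"name": "move_arm", "arguments": {
  "twist": [
    [0,0,0],
    [0,0,0],
    [0,0,0]
  ],
  "slide": [
    [0,-0.001,0],
    [0,-0.001,0],
    [0,0,0]
  ],
  "jaw": [0,0,0]
}}

```text
time: 7.5
position: [0.5993, -0.1538, 0.1723]
tool_rot: [0.153, 0.692, 0.148, -0.69]
ft_force: [4.1, -12.6, 0.1]
width: -0.0002
```

```bash
python3 - <<'E'
from h import *
s=manip.get_state();print(panc(s['position']).round(4),s['ft_force'].round(2))
E
```

```text
[0.1045 0.0162 0.1723] [  4.13 -12.64   0.14]
```

Emit:
{"name": "move_arm", "arguments": {
  "twist": [
    [0,0,0],
    [0,0,0],
    [0,0,0],
    [0,0,0],
    [0,0,0],
    [0,0,0],
    [0,0,0]
  ],
  "slide": [
    [0,0.01,0],
    [0,0.01,0],
    [0,0.01,0],
    [0,0.01,0],
    [0,0.01,0],
    [0,0.01,0],
    [0,0,0]
  ],
  "jaw": [0,0,0,0,0,0,0]
}}

```text
time: 8.2
position: [0.6225, -0.2057, 0.1702]
tool_rot: [-0.15, -0.69, -0.15, 0.692]
ft_force: [-0.1, -0.5, 0.6]
width: -0.0003
```

Emit:
{"name": "move_arm", "arguments": {
  "twist": [
    [0,0,0],
    [0,0,0],
    [0,0,0],
    [0,0,0]
  ],
  "slide": [
    [-0.024,0,0],
    [0,0,0.025],
    [0,-0.005,0.027],
    [0,0,0]
  ],
  "jaw": [0,0,0,0]
}}

```text
time: 8.6
position: [0.5703, -0.2219, 0.1946]
tool_rot: [-0.149, -0.69, -0.151, 0.692]
ft_force: [-0.5, 0.4, -0.9]
width: 0.0003
```

```bash
python3 - <<'E'
from h import *
s=manip.get_state();print(panc(s['position']).round(4),s['ft_force'].round(2))
shot('wrist','w3');shot('top','t3');
cv2.imwrite('pics/w3b.png',cv2.resize(cv2.imread('pics/w3.png'),(640,480)))
print(panc(s['position']))
# circle waypoints in tool slides: tool y=-pan y, z=-pan x
r=.060;p=panc(s['position'])[:2]
for i in range(1,44):
    a=np.radians(-36+24*i);n=r*np.array([np.cos(a),np.sin(a)]);d=n-p;p=n;print([-.0008,round(-d[1],3),round(-d[0],3)],end=',' if i%8 else '\n')
E
```

```text
[ 0.0498 -0.0337  0.1946] [-0.52  0.42 -0.87]
[ 0.0497508  -0.03368465  0.19456439]
[-0.0008, np.float64(-0.021), np.float64(-0.009)],[-0.0008, np.float64(-0.025), np.float64(-0.0)],[-0.0008, np.float64(-0.023), np.float64(0.01)],[-0.0008, np.float64(-0.017), np.float64(0.019)],[-0.0008, np.float64(-0.008), np.float64(0.024)],[-0.0008, np.float64(0.003), np.float64(0.025)],[-0.0008, np.float64(0.012), np.float64(0.022)],[-0.0008, np.float64(0.02), np.float64(0.015)]
[-0.0008, np.float64(0.024), np.float64(0.005)],[-0.0008, np.float64(0.024), np.float64(-0.005)],[-0.0008, np.float64(0.02), np.float64(-0.015)],[-0.0008, np.float64(0.012), np.float64(-0.022)],[-0.0008, np.float64(0.003), np.float64(-0.025)],[-0.0008, np.float64(-0.008), np.float64(-0.024)],[-0.0008, np.float64(-0.017), np.float64(-0.019)],[-0.0008, np.float64(-0.023), np.float64(-0.01)]
[-0.0008, np.float64(-0.025), np.float64(-0.0)],[-0.0008, np.float64(-0.023), np.float64(0.01)],[-0.0008, np.float64(-0.017), np.float64(0.019)],[-0.0008, np.float64(-0.008), np.float64(0.024)],[-0.0008, np.float64(0.003), np.float64(0.0
[... 372 characters left out ...]
 np.float64(-0.024)],[-0.0008, np.float64(-0.017), np.float64(-0.019)],[-0.0008, np.float64(-0.023), np.float64(-0.01)],[-0.0008, np.float64(-0.025), np.float64(-0.0)]
[-0.0008, np.float64(-0.023), np.float64(0.01)],[-0.0008, np.float64(-0.017), np.float64(0.019)],[-0.0008, np.float64(-0.008), np.float64(0.024)],[-0.0008, np.float64(0.003), np.float64(0.025)],[-0.0008, np.float64(0.012), np.float64(0.022)],[-0.0008, np.float64(0.02), np.float64(0.015)],[-0.0008, np.float64(0.024), np.float64(0.005)],[-0.0008, np.float64(0.024), np.float64(-0.005)]
[-0.0008, np.float64(0.02), np.float64(-0.015)],[-0.0008, np.float64(0.012), np.float64(-0.022)],[-0.0008, np.float64(0.003), np.float64(-0.025)],
```

View pics/w3b.png

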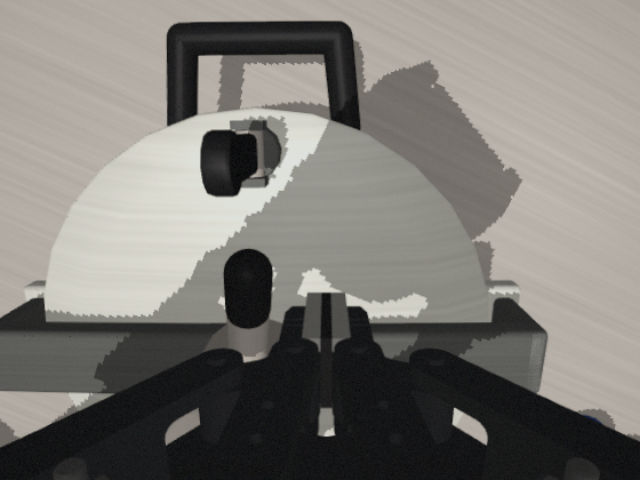

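Emit:
{"name": "move_arm", "arguments": {
  "twist": [
    [0,0,0],
    [0,0,0],
    [0,0,0],
    [0,0,0],
    [0,0,0],
    [0,0,0],
    [0,0,0],
    [0,0,0]
  ],
  "slide": [
    [0,-0.01,-0.005],
    [-0.0005,-0.011,-0.004],
    [-0.0008,-0.025,0],
    [-0.0008,-0.023,0.01],
    [-0.0008,-0.017,0.019],
    [-0.0008,-0.008,0.024],
    [-0.0008,0.003,0.025],
    [-0.0008,0.012,0.022]
  ],
  "jaw": [0,0,0,0,0,0,0,0]
}}

```text
time: 9.5
position: [0.4576, -0.1859, 0.2008]
tool_rot: [0.151, 0.691, 0.152, -0.69]
ft_force: [1.5, 0.5, -0.4]
width: 0.0003
```

Emit:
{"name": "move_arm", "arguments": {
  "twist": [
    [0,0,0],
    [0,0,0],
    [0,0,0],
    [0,0,0],
    [0,0,0],
    [0,0,0],
    [0,0,0],
    [0,0,0]
  ],
  "slide": [
    [-0.0008,0.02,0.015],
    [-0.0008,0.024,0.005],
    [-0.0008,0.024,-0.005],
    [-0.0008,0.02,-0.015],
    [-0.0008,0.012,-0.022],
    [-0.0008,0.003,-0.025],
    [-0.0008,-0.008,-0.024],
    [0,0,0]
  ],
  "jaw": [0,0,0,0,0,0,0,0]
}}

```text
time: 10.3
position: [0.5644, -0.2421, 0.206]
tool_rot: [0.151, 0.691, 0.152, -0.69]
ft_force: [-0.4, -0.3, -0.6]
width: 0.0001
```

```bash
python3 - <<'E'
from h import *
s=manip.get_state();print(panc(s['position']).round(4),s['ft_force'].round(2))
shot('top','t4');shot('side','s4')
a=load('t4')['im'][160:300,240:390,::-1];b=load('s4')['im'][150:290,190:370,::-1]
cv2.imwrite('pics/c4.png',np.hstack([cv2.resize(a,(390,364),interpolation=2),cv2.resize(b,(410,364),interpolation=2)]))
E
```

```text
[ 0.036  -0.0495  0.206 ] [-0.38 -0.29 -0.55]
```

View pics/c4.png

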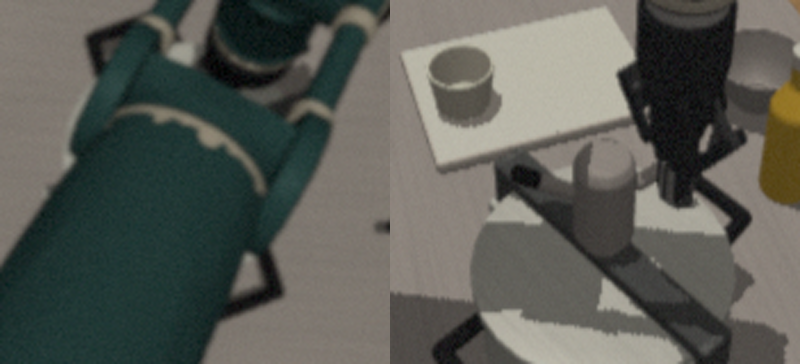

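Emit:
{"name": "move_arm", "arguments": {
  "twist": [
    [0,0,0],
    [0,0,0],
    [0,0,0],
    [0,0,0],
    [0,0,0],
    [0,0,0],
    [0,0,0],
    [0,0,0]
  ],
  "slide": [
    [-0.0008,-0.017,-0.019],
    [-0.0008,-0.023,-0.01],
    [-0.0008,-0.025,0],
    [-0.0008,-0.023,0.01],
    [-0.0008,-0.017,0.019],
    [-0.0008,-0.008,0.024],
    [-0.0008,0.003,0.025],
    [-0.0008,0.012,0.022]
  ],
  "jaw": [0,0,0,0,0,0,0,0]
}}

```text
time: 11.2
position: [0.4551, -0.1845, 0.2129]
tool_rot: [0.151, 0.691, 0.151, -0.69]
ft_force: [1.6, 0.6, 0.1]
width: -0.0
```

Emit:
{"name": "move_arm", "arguments": {
  "twist": [
    [0,0,0],
    [0,0,0],
    [0,0,0],
    [0,0,0],
    [0,0,0],
    [0,0,0],
    [0,0,0],
    [0,0,0]
  ],
  "slide": [
    [-0.0008,0.02,0.015],
    [-0.0008,0.024,0.005],
    [-0.0008,0.024,-0.005],
    [-0.0008,0.02,-0.015],
    [-0.0008,0.012,-0.022],
    [-0.0008,0.003,-0.025],
    [-0.0008,-0.008,-0.024],
    [-0.0008,-0.017,-0.019]
  ],
  "jaw": [0,0,0,0,0,0,0,0]
}}

```text
time: 12.0
position: [0.5708, -0.2199, 0.2189]
tool_rot: [-0.151, -0.691, -0.149, 0.691]
ft_force: [-1.6, -1.9, 0.6]
width: 0.0002
```

Emit:
{"name": "move_arm", "arguments": {
  "twist": [
    [0,0,0],
    [0,0,0],
    [0,0,0],
    [0,0,0],
    [0,0,0],
    [0,0,0],
    [0,0,0],
    [0,0,0]
  ],
  "slide": [
    [-0.0008,-0.023,-0.01],
    [-0.0008,-0.025,0],
    [-0.0008,-0.023,0.01],
    [-0.0008,-0.017,0.019],
    [-0.0008,-0.008,0.024],
    [-0.0008,0.003,0.025],
    [-0.0008,0.012,0.022],
    [0,0,0]
  ],
  "jaw": [0,0,0,0,0,0,0,0]
}}

```text
time: 12.8
position: [0.4533, -0.1838, 0.2249]
tool_rot: [-0.15, -0.691, -0.149, 0.691]
ft_force: [1.0, -0.8, -0.1]
width: 0.0003
```

```bash
python3 - <<'E'
from h import *
s=manip.get_state();print(panc(s['position']).round(4),s['ft_force'].round(2))
shot('side','s5')
b=load('s5')['im'][150:290,190:370,::-1]
cv2.imwrite('pics/c5.png',cv2.resize(b,None,fx=4,fy=4,interpolation=2))
for n in('s4','s5'):
    S=load(n);C=cloud(S);m=(np.hypot(C[...,0]-.511,C[...,1]+.212)<.022)&(C[...,2]>.17)&(C[...,2]<.25);z=C[...,2][m];print(n,m.sum(),np.percentile(z,[50,90,97]).round(4))
E
```

```text
[-0.0407  0.0497  0.2249] [ 0.99 -0.84 -0.14]
s4 265 [0.2132 0.2146 0.2151]
s5 267 [0.2314 0.2327 0.2333]
```

View pics/c5.png

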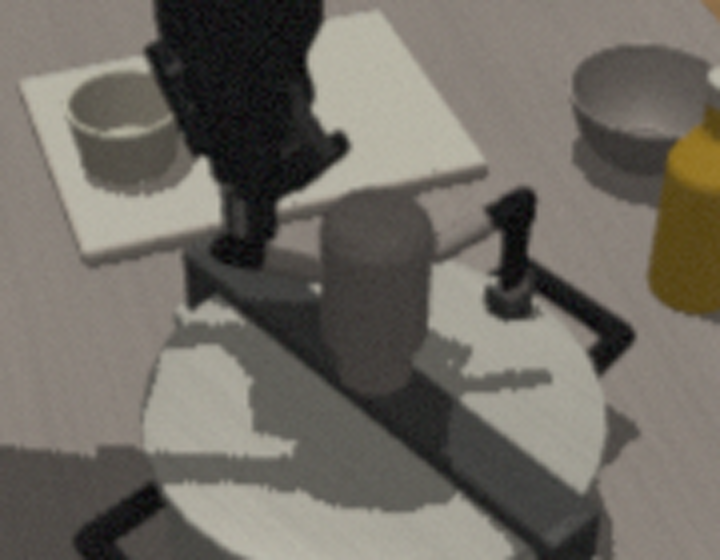

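Emit:
{"name": "move_arm", "arguments": {
  "twist": [
    [0,0,0],
    [0,0,0],
    [0,0,0],
    [0,0,0],
    [0,0,0]
  ],
  "slide": [
    [0,0.02,0.015],
    [0,0.024,0.005],
    [0,0.024,-0.005],
    [0,0,0],
    [0,0,0]
  ],
  "jaw": [0,0,0,0,0]
}}

```text
time: 13.35
position: [0.4699, -0.2501, 0.2242]
tool_rot: [-0.15, -0.691, -0.151, 0.691]
ft_force: [-0.3, -0.1, -0.4]
width: 0.0002
```

```bash
cat >> h.py <<'E'
def nutz(n):
    S=load(n);C=cloud(S);m=(np.hypot(C[...,0]-.511,C[...,1]+.212)<.022)&(C[...,2]>.17)&(C[...,2]<.25);z=C[...,2][m];print(n,m.sum(),np.percentile(z,[50,90,97]).round(4))
E
python3 - <<'E'
from h import *
s=manip.get_state();print(panc(s['position']).round(4),s['ft_force'].round(2))
shot('side','s6');nutz('s6');nutz('side0')
E
```

```text
[-0.0532 -0.0176  0.2242] [-0.34 -0.11 -0.39]
s6 18 [0.2278 0.2291 0.2292]
side0 266 [0.203  0.2045 0.205 ]
```

Emit:
{"name": "move_arm", "arguments": {
  "twist": [
    [0,0,0],
    [0,0,0],
    [0,0,0],
    [0,0,0],
    [0,0,0],
    [0,0,0],
    [0,0,0]
  ],
  "slide": [
    [0,-0.006,0.002],
    [-0.03,0,0],
    [-0.045,0,0],
    [-0.045,-0.012,0.04],
    [-0.03,0,0.03],
    [0,0,0],
    [0,0,0]
  ],
  "jaw": [0,0,0,0,1,1,1]
}}

```text
time: 14.1
position: [0.4043, -0.2626, 0.3672]
tool_rot: [0.151, 0.692, 0.15, -0.69]
ft_force: [0.2, -0.1, -0.5]
width: 0.0437
```

```bash
python3 - <<'E'
from h import *
s=manip.get_state();print(panc(s['position']).round(4),s['ft_force'].round(2))
shot('wrist','w7');shot('side','s7');nutz('s7')
cv2.imwrite('pics/w7b.png',cv2.resize(cv2.imread('pics/w7.png'),(640,480)))
E
```

```text
[-0.1181 -0.0015  0.3672] [ 0.18 -0.09 -0.54]
s7 273 [0.2276 0.229  0.2295]
```

View pics/w7b.png

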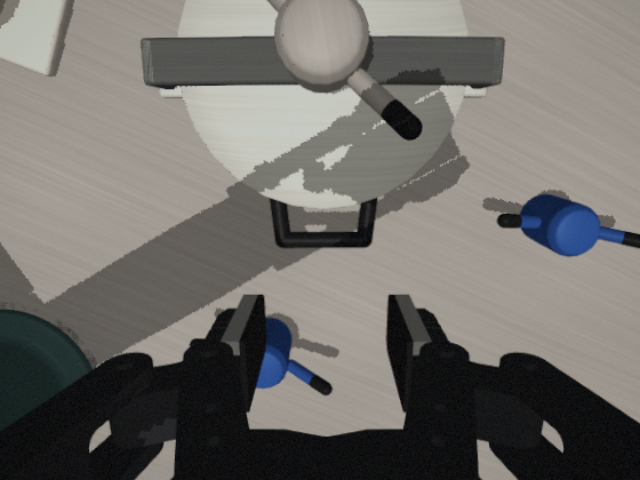

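```bash
python3 - <<'E'
from h import *
S=load('w7');k=560/640
t=onz(S,[[403*k,120*k]],.220)[0];h=onz(S,[[322*k,36*k]],.225)[0]
C=np.array([.511,-.212])
print(t,h,np.hypot(*(t[:2]-C)),np.degrees(np.arctan2(*(t[:2]-C)[::-1])))
hs=cv2.cvtColor(S['im'],cv2.COLOR_RGB2HSV)
P=cloud(S);m=(hs[...,2]<60)&(P[...,2]>.19)&(np.hypot(P[...,0]-.511,P[...,1]+.212)<.1);q=P[m];print(m.sum(),q.mean(0),np.degrees(np.arctan2(*(q.mean(0)[:2]-C)[::-1])))
m=(P[...,2]>.215)&(np.hypot(P[...,0]-.511,P[...,1]+.212)<.035);print(P[m].min(0),P[m].max(0))
plan([.511,-.212,.28],24.6-41+90)
E
```

```text
[ 0.48853122 -0.27636527  0.22      ] [ 0.51011221 -0.2130678   0.225     ] 0.06817429401179369 -109.24319516140488
2296 [ 0.44821227 -0.25850603  0.37231938] -143.4731467338942
[ 0.48409248 -0.23909013  0.21503712] [ 0.53643583 -0.18397384  0.23018928]
jaw yaw 73.6 twist [-2.426e+00 -2.200e-03  1.700e-03] slide after [0.0848 0.0781 0.0883] q6 0.51
jaw yaw 253.6 twist [0.7156 0.0013 0.0017] slide after [ 0.0848 -0.0781 -0.0883] q6 0.51
now [ 0.4042 -0.262   0.3648] y axis yaw -65.4 x axis [-0.001  0.002 -1.   ]
```

Emit:
{"name": "move_arm", "arguments": {
  "twist": [
    [-0.1343,0,0],
    [-0.1343,0,0],
    [-0.1343,0,0],
    [-0.1343,0,0],
    [-0.1343,0,0],
    [-0.1343,0,0],
    [0,0,0]
  ],
  "slide": [
    [0,0,0],
    [0,0,0],
    [0,0,0],
    [0,0,0],
    [0,0,0],
    [0,0,0],
    [0,0,0]
  ],
  "jaw": [1,1,1,1,1,1,1]
}}

```text
time: 14.9
position: [0.4046, -0.2621, 0.3638]
tool_rot: [-0.408, -0.576, -0.411, 0.577]
ft_force: [-0.3, -0.4, -0.5]
width: 0.0853
```

Emit:
{"name": "move_arm", "arguments": {
  "twist": [
    [0,0,0],
    [0,0,0],
    [0,0,0],
    [0,0,0],
    [0,0,0],
    [0,0,0]
  ],
  "slide": [
    [0,0.028,-0.027],
    [0,0.028,-0.027],
    [0,0.028,-0.028],
    [0.035,0,0],
    [0.035,0,0],
    [0,0,0]
  ],
  "jaw": [1,1,1,1,1,1]
}}

```text
time: 15.5
position: [0.5079, -0.2109, 0.2886]
tool_rot: [-0.405, -0.575, -0.413, 0.579]
ft_force: [0.1, 1.3, -0.6]
width: 0.0854
```

```bash
python3 - <<'E'
from h import *
plan([.5105,-.2125,.205],-19.2)
shot('wrist','w8');shot('side','s8')
a=load('w8')['im'][:,:,::-1];b=load('s8')['im'][120:290,190:400,::-1]
cv2.imwrite('pics/c8.png',np.hstack([cv2.resize(a,(400,300)),cv2.resize(b,(371,300),interpolation=2)]))
E
```

```text
jaw yaw 340.8 twist [-0.0025 -0.0015  0.0136] slide after [0.0836 0.003  0.0006] q6 -0.1
jaw yaw 160.8 twist [3.139e+00 2.130e-02 2.300e-03] slide after [ 0.0836 -0.003  -0.0006] q6 -0.1
now [ 0.5079 -0.2109  0.2886] y axis yaw -19.3 x axis [-0.012  0.006 -1.   ]
```

View pics/c8.png

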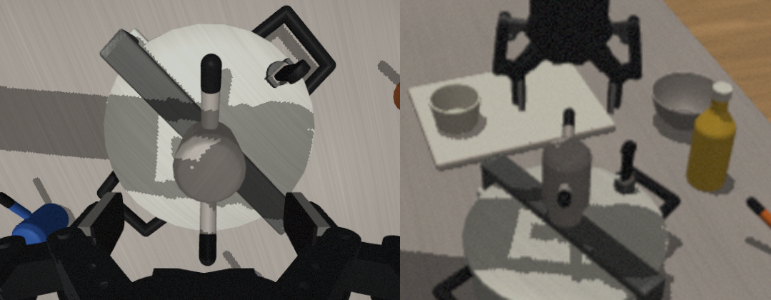

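Emit:
{"name": "move_arm", "arguments": {
  "twist": [
    [0,0,0.012],
    [0,0,0],
    [0,0,0],
    [0,0,0],
    [0,0,0]
  ],
  "slide": [
    [0.025,0.001,0],
    [0.025,0.001,0],
    [0.02,0,0],
    [0.013,0,0],
    [0,0,0]
  ],
  "jaw": [1,1,1,1,1]
}}

```text
time: 16.1
position: [0.5131, -0.2143, 0.2129]
tool_rot: [0.412, 0.579, 0.406, -0.575]
ft_force: [0.6, -0.6, 0.2]
width: 0.0854
```

```bash
python3 - <<'E'
from h import *
plan([.5105,-.2125,.205],-19.2);print(manip.get_state()['ft_force'])
E
```

```text
jaw yaw 340.8 twist [-0.0022 -0.0002 -0.0108] slide after [ 0.0079 -0.0031 -0.0009] q6 -0.1
jaw yaw 160.8 twist [ 3.1393e+00 -1.6900e-02  3.0000e-04] slide after [0.0079 0.0031 0.0009] q6 -0.1
now [ 0.5131 -0.2143  0.2129] y axis yaw -19.3 x axis [ 0.01  -0.003 -1.   ]
[ 0.57312101 -0.60792764  0.22562844]
```

Emit:
{"name": "move_arm", "arguments": {
  "twist": [
    [0,0,-0.0115],
    [0,0,0]
  ],
  "slide": [
    [0.007,-0.002,-0.001],
    [0,0,0]
  ],
  "jaw": [1,1]
}}

```text
time: 16.3
position: [0.5124, -0.2129, 0.2069]
tool_rot: [0.41, 0.577, 0.409, -0.576]
ft_force: [-0.5, -0.2, -0.1]
width: 0.0856
```

Emit:
{"name": "move_arm", "arguments": {
  "twist": [
    [0,0,0],
    [0,0,0],
    [0,0,0],
    [0,0,0],
    [0,0,0],
    [0,0,0]
  ],
  "slide": [
    [0,0,0],
    [0,0,0],
    [0,0,0],
    [0,0,0],
    [0,0,0],
    [0,0,0]
  ],
  "jaw": [0.8,0.6,0.4,0.4,0.4,0.4],
  "grip_force": 50
}}

```text
time: 16.9
position: [0.5113, -0.2126, 0.2074]
tool_rot: [-0.409, -0.576, -0.409, 0.577]
ft_force: [-4.8, 1.4, 6.0]
width: 0.0551
```

```bash
python3 - <<'E'
from h import *
plan([.5105,-.2125,.205],-19.2);s=manip.get_state();print(s['ft_force'],s['ft_torque'],s['width'])
E
```

```text
jaw yaw 340.8 twist [-0.0012  0.0002  0.0008] slide after [ 0.0024 -0.0008  0.0002] q6 -0.1
jaw yaw 160.8 twist [ 3.1404e+00  1.2000e-03 -3.0000e-04] slide after [ 0.0024  0.0008 -0.0002] q6 -0.1
now [ 0.5113 -0.2126  0.2074] y axis yaw -19.3 x axis [-0.001  0.    -1.   ]
[-4.83340586  1.41166792  6.02842414] [ 0.24550822  0.76625973 -0.04116764] 0.05505532818888943
```

Emit:
{"name": "move_arm", "arguments": {
  "twist": [
    [0,0,0],
    [0,0,0],
    [0,0,0],
    [0,0,0]
  ],
  "slide": [
    [0,-0.001,0],
    [-0.004,0,0],
    [-0.006,0,0],
    [0,0,0]
  ],
  "jaw": [0.4,0.4,0.4,0.4]
}}

```text
time: 17.3
position: [0.5112, -0.2125, 0.2168]
tool_rot: [0.41, 0.577, 0.409, -0.576]
ft_force: [0.5, 0.3, -2.5]
width: 0.0545
```

Emit:
{"name": "move_arm", "arguments": {
  "twist": [
    [0,0,0],
    [0,0,0],
    [0,0,0],
    [0,0,0],
    [0,0,0],
    [0,0,0]
  ],
  "slide": [
    [-0.015,0,0],
    [-0.018,0,0],
    [-0.018,0,0],
    [-0.018,0,0],
    [-0.018,0,0],
    [0,0,0]
  ],
  "jaw": [0.4,0.4,0.4,0.4,0.4,0.4]
}}

```text
time: 17.9
position: [0.5126, -0.2131, 0.3073]
tool_rot: [0.411, 0.578, 0.407, -0.575]
ft_force: [0.9, 0.5, -2.8]
width: 0.0547
```

```bash
python3 - <<'E'
from h import *
# refine board: white-ish region in top image, from initial picture
S=load('top0');hs=cv2.cvtColor(S['im'],cv2.COLOR_RGB2HSV)
g=S['im'].min(2);m=(g>150).astype(np.uint8);print(np.percentile(g,[50,90,97]))
P=onz(S,np.array(np.meshgrid(range(560),range(420))).reshape(2,-1).T,.015).reshape(420,560,3)
t=cv2.threshold(g,0,255,cv2.THRESH_OTSU)[0]
for T in (t,130,110):
    n,l,st,ce=cv2.connectedComponentsWithStats((g>T).astype(np.uint8));i=l[190,185]
    print(T,i,st[i],cv2.minAreaRect(P[l==i][:,:2].astype(np.float32)) if i else '')
S=load('w1');print('w1 corners',onz(S,np.array([[349,6],[227,377]])*.7,.015))
plan([.590,.173,.28],-19.2); plan([.590,.173,.28],3.3)
shot('side','s9');print(manip.get_state()['ft_force'])
E
```

```text
[ 93.  98. 135.]
73.0 1 [     0     72    560    348 143567] ((0.4686146676540375, -0.09482812881469727), (1.7427799701690674, 0.9462867379188538), 89.94437408447266)
130 2 [ 136  162   79   98 6121] ((0.5360392332077026, 0.17308969795703888), (0.29109176993370056, 0.2121710181236267), 3.4240267276763916)
110 2 [ 135  161   81  100 6988] ((0.5364278554916382, 0.17305110394954681), (0.2983044385910034, 0.2173311412334442), 3.177830696105957)
w1 corners [[0.69154246 0.06921088 0.015     ]
 [0.39725888 0.05394886 0.015     ]]
jaw yaw 340.8 twist [-0.001   0.0007 -0.0068] slide after [ 0.0273 -0.0539 -0.3901] q6 -0.1
jaw yaw 160.8 twist [ 3.1405e+00 -1.0600e-02 -1.0000e-03] slide after [0.0273 0.0539 0.3901] q6 -0.1
now [ 0.5126 -0.2131  0.3073] y axis yaw -19.3 x axis [ 0.006 -0.003 -1.   ]
jaw yaw 3.3 twist [-0.3937  0.002  -0.0066] slide after [ 0.0273  0.0995 -0.381 ] q6 -0.1
jaw yaw 183.3 twist [ 2.7478e+00 -9.1000e-03 -2.7000e-03] slide after [ 0.0273 -0.0995  0.381 ] q6 -0.1
now [ 0.5126 -0.2131  0.3073] y axis yaw -19.3 x axis [ 0.006 -0.003 -1.   ]
[-0.15537171 -0.21309546 -3.45825271]
```

Emit:
{"name": "move_arm", "arguments": {
  "twist": [
    [-0.0985,0,0],
    [-0.0985,0,0],
    [-0.0985,0,0],
    [-0.0985,0,0],
    [0,0,0],
    [0,0,0],
    [0,0,0],
    [0,0,0]
  ],
  "slide": [
    [0,0,0],
    [0,0,0],
    [0,0,0],
    [0,0,0],
    [0,0.006,-0.02],
    [0,0.0075,-0.03],
    [0,0.0085,-0.034],
    [0,0.009,-0.034]
  ],
  "jaw": [0.4,0.4,0.4,0.4,0.4,0.4,0.4,0.4]
}}

```text
time: 18.75
position: [0.5344, -0.0917, 0.3016]
tool_rot: [0.513, 0.485, 0.515, -0.486]
ft_force: [0.5, 0.4, -2.7]
width: 0.0547
```

Emit:
{"name": "move_arm", "arguments": {
  "twist": [
    [0,0,0],
    [0,0,0],
    [0,0,0],
    [0,0,0],
    [0,0,0],
    [0,0,0],
    [0,0,0],
    [0,0,0]
  ],
  "slide": [
    [0,0.009,-0.034],
    [0,0.009,-0.034],
    [0,0.009,-0.034],
    [0,0.009,-0.034],
    [0,0.009,-0.034],
    [0,0.009,-0.034],
    [0,0.009,-0.034],
    [0,0.006,-0.028]
  ],
  "jaw": [0.4,0.4,0.4,0.4,0.4,0.4,0.4,0.4]
}}

```text
time: 19.55
position: [0.5881, 0.1786, 0.3014]
tool_rot: [0.514, 0.485, 0.515, -0.486]
ft_force: [-0.1, -0.6, -2.7]
width: 0.0546
```

Emit:
{"name": "move_arm", "arguments": {
  "twist": [
    [0,0,0],
    [0,0,0],
    [0,0,0]
  ],
  "slide": [
    [0,0,0],
    [0,0,0],
    [0,0,0]
  ],
  "jaw": [0.4,0.4,0.4]
}}

```text
time: 19.85
position: [0.5881, 0.1759, 0.3022]
tool_rot: [0.514, 0.485, 0.514, -0.486]
ft_force: [-0.4, -0.9, -3.3]
width: 0.0548
```

```bash
python3 - <<'E'
from h import *
plan([.591,.176,.085],3.2);print(manip.get_state()['ft_force'])
shot('side','s10');S=load('s10');C=cloud(S)
m=(np.hypot(C[...,0]-.591,C[...,1]-.176)<.027)&(C[...,2]>.1)&(C[...,2]<.28);z=C[...,2][m];print(m.sum(),np.percentile(z,[1,3,50,97]))
u,v=proj(S,[.591,.176,.27])[0].astype(int);cv2.imwrite('pics/c10.png',cv2.resize(S['im'][max(0,v-75):v+75,max(0,u-100):u+100,::-1],None,fx=3.5,fy=3.5,interpolation=2))
E
```

```text
jaw yaw 3.2 twist [0.0016 0.0011 0.0014] slide after [2.172e-01 2.900e-03 1.000e-04] q6 0.19
jaw yaw 183.2 twist [-3.14e+00 -2.20e-03  1.80e-03] slide after [ 2.172e-01 -2.900e-03 -1.000e-04] q6 0.19
now [0.5881 0.1759 0.3022] y axis yaw 3.3 x axis [-0.001 -0.001 -1.   ]
[-0.41659396 -0.91410599 -3.29190714]
136 [0.2462487  0.24644641 0.26305911 0.27914825]
```

View pics/c10.png

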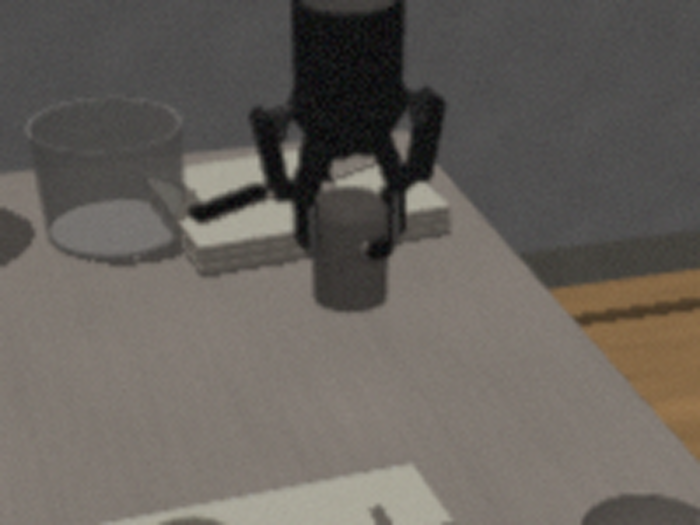

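Emit:
{"name": "move_arm", "arguments": {
  "twist": [
    [0,0,0],
    [0,0,0],
    [0,0,0],
    [0,0,0],
    [0,0,0],
    [0,0,0],
    [0,0,0],
    [0,0,0]
  ],
  "slide": [
    [0.025,0.003,0],
    [0.035,0,0],
    [0.035,0,0],
    [0.035,0,0],
    [0.035,0,0],
    [0.03,0,0],
    [0.02,0,0],
    [0,0,0]
  ],
  "jaw": [0.4,0.4,0.4,0.4,0.4,0.4,0.4,0.4]
}}

```text
time: 20.7
position: [0.5886, 0.1748, 0.0842]
tool_rot: [0.513, 0.483, 0.515, -0.488]
ft_force: [-0.6, -0.7, -2.8]
width: 0.0545
```

Emit:
{"name": "move_arm", "arguments": {
  "twist": [
    [0,0,0],
    [0,0,0],
    [0,0,0],
    [0,0,0],
    [0,0,0]
  ],
  "slide": [
    [0,0,0],
    [0.003,0,0],
    [0.003,0,0],
    [0.002,0,0],
    [0,0,0]
  ],
  "jaw": [0.4,0.4,0.4,0.4,0.4]
}}

```text
time: 21.2
position: [0.5918, 0.1769, 0.0805]
tool_rot: [0.514, 0.486, 0.514, -0.485]
ft_force: [-0.8, -0.8, -3.3]
width: 0.0546
```

Emit:
{"name": "move_arm", "arguments": {
  "twist": [
    [0,0,0],
    [0,0,0],
    [0,0,0],
    [0,0,0]
  ],
  "slide": [
    [0.0015,0,0],
    [0.0015,0,0],
    [0.001,0,0],
    [0,0,0]
  ],
  "jaw": [0.4,0.4,0.4,0.4]
}}

```text
time: 21.6
position: [0.5915, 0.1769, 0.0759]
tool_rot: [0.514, 0.485, 0.514, -0.485]
ft_force: [0.2, -0.4, -3.6]
width: 0.055
```

Emit:
{"name": "move_arm", "arguments": {
  "twist": [
    [0,0,0],
    [0,0,0],
    [0,0,0],
    [0,0,0]
  ],
  "slide": [
    [0.001,0,0],
    [0.001,0,0],
    [0,0,0],
    [0,0,0]
  ],
  "jaw": [0.4,0.4,0.4,0.4]
}}

```text
time: 22.0
position: [0.5917, 0.1769, 0.0741]
tool_rot: [0.514, 0.485, 0.514, -0.485]
ft_force: [0.1, -1.0, -2.7]
width: 0.0545
```

Emit:
{"name": "move_arm", "arguments": {
  "twist": [
    [0,0,0],
    [0,0,0],
    [0,0,0],
    [0,0,0]
  ],
  "slide": [
    [0.001,0,0],
    [0,0,0],
    [0.0005,0,0],
    [0,0,0]
  ],
  "jaw": [0.4,0.4,0.4,0.4]
}}

```text
time: 22.4
position: [0.5918, 0.1769, 0.0731]
tool_rot: [0.514, 0.485, 0.514, -0.485]
ft_force: [-1.0, -0.8, 0.7]
width: 0.0547
```

Emit:
{"name": "move_arm", "arguments": {
  "twist": [
    [0,0,0],
    [0,0,0],
    [0,0,0],
    [0,0,0]
  ],
  "slide": [
    [0.0005,0,0],
    [0,0,0],
    [0.0005,0,0],
    [0,0,0]
  ],
  "jaw": [0.4,0.4,0.4,0.4]
}}

```text
time: 22.8
position: [0.5918, 0.1768, 0.073]
tool_rot: [0.514, 0.485, 0.514, -0.485]
ft_force: [-5.8, -1.6, 8.0]
width: 0.055
```

Emit:
{"name": "move_arm", "arguments": {
  "twist": [
    [0,0,0],
    [0,0,0],
    [0,0,0],
    [0,0,0],
    [0,0,0],
    [0,0,0],
    [0,0,0]
  ],
  "slide": [
    [-0.0008,0,0],
    [0,0,0],
    [0,0,0],
    [0,0,0],
    [0,0,0],
    [0,0,0],
    [0,0,0]
  ],
  "jaw": [0.4,0.4,0.75,1,1,1,1],
  "grip_force": 20
}}

```text
time: 23.5
position: [0.5919, 0.1769, 0.0724]
tool_rot: [0.514, 0.485, 0.514, -0.485]
ft_force: [0.2, 0.1, -0.5]
width: 0.0853
```

Emit:
{"name": "move_arm", "arguments": {
  "twist": [
    [0,0,0],
    [0,0,0],
    [0,0,0],
    [0,0,0],
    [0,0,0],
    [0,0,0],
    [0,0,0],
    [0,0,0]
  ],
  "slide": [
    [-0.01,0,0],
    [-0.02,0,0],
    [-0.03,0,0],
    [-0.03,0,0],
    [-0.04,0,0],
    [-0.04,0,0.03],
    [-0.04,0,0.04],
    [0,0,0.04]
  ],
  "jaw": [1,1,1,1,1,1,1,1]
}}

```text
time: 24.3
position: [0.6013, 0.0717, 0.2866]
tool_rot: [0.518, 0.489, 0.511, -0.481]
ft_force: [-0.3, 0.9, 0.4]
width: 0.0856
```

```bash
python3 - <<'E'
from h import *
shot('side','s11');shot('top','t11')
for n,n0 in(('s11','side0'),('t11','top0')):
    S=load(n);C=cloud(S);d=np.hypot(C[...,0]-.591,C[...,1]-.176)
    m=(d<.032)&(C[...,2]>.02)&(C[...,2]<.13);q=C[m];print(n,'hub',m.sum(),q.mean(0).round(4),np.percentile(q[:,2],[1,50,99]).round(4))
    t=m&(C[...,2]>.082);print(' top part',t.sum(),C[t].mean(0).round(4),C[t].min(0).round(4),C[t].max(0).round(4))
    a=(d>.055)&(d<.1)&(C[...,2]>.06)&(C[...,2]<.13);print(' arms',a.sum(),C[a].min(0).round(4),C[a].max(0).round(4))
    S0=load(n0)
    hs=lambda S:cv2.cvtColor(S['im'],cv2.COLOR_RGB2HSV)
    for nm,p,rad in(('oil',[.779,-.081,.12],25),('bowl',[.817,.063,.04],28),('ram',[.4456,.138,.04],25)):
        u,v=proj(S0,p)[0].astype(int);w=rad
        A,B=[cv2.cvtColor(s['im'],cv2.COLOR_RGB2GRAY)[max(0,v-w):v+w,u-w:u+w].astype(np.float32) for s in(S0,S)]
        print(' ',nm,cv2.phaseCorrelate(A,B),abs(A-B).mean().round(1))
    p=[.6056,-.1687,.15];u,v=proj(S0,p)[0].astype(int);A,B=[cv2.cvtColor(s['im'],cv2.COLOR_RGB2GRAY)[v-14:v+14,u-10:u+10].astype(int) for s in(S0,S)];print(' vent diff',abs(A-B).mean().round(1),(A<45).sum(),(B<45).sum())
print(manip.get_state()['position'],manip.get_state()['time'])
E
```

```text
s11 hub 457 [0.5868 0.1619 0.0667] [0.0211 0.0728 0.0951]
 top part 177 [0.5905 0.1693 0.0905] [0.5655 0.1488 0.0821] [0.6172 0.2003 0.0965]
 arms 71 [0.5831 0.0935 0.0724] [0.6016 0.2557 0.0946]
  oil ((-0.02296578810590333, -0.03895470302776971), 0.9801318054199218) 3.1
  bowl ((-0.05553392140680913, 0.05884687611534645), 0.9779215102725559) 3.1
  ram ((-0.009515576432551853, -0.0077786377015129915), 1.0017584755897522) 3.9
 vent diff 21.9 228 197<stdin>:5: RuntimeWarning: Mean of empty slice.
  ret = um.true_divide(
Traceback (most recent call last):
IndexError: index -1 is out of bounds for axis 0 with size 0
```

```bash
python3 - <<'E'
from h import *
for n in('side0','s11'):
    S=load(n);C=cloud(S);hs=S['im'].max(2)
    Q=np.array([panc(p) for p in C.reshape(-1,3)]).reshape(C.shape)
    m=(abs(Q[...,0]-.104)<.016)&(abs(Q[...,1])<.05)&(Q[...,2]>.160)&(Q[...,2]<.2)&(hs<60)
    print(n,m.sum(),Q[m].mean(0).round(4),Q[m].max(0).round(4))
s=manip.get_state();print(s['ft_force'].round(1),s['time']);workorder.job_done()
E
```

```text
side0 60 [ 0.1026 -0.0033  0.1729] [0.1148 0.0028 0.1841]
s11 76 [ 0.102  -0.0024  0.1738] [0.1139 0.0034 0.1843]
[ 0.2 -0.6 -0.9] 24.4
the job is handed in; nothing more can be done
```

The job is done and handed in at about 24 s on the robot's clock; no verdict came back.

- **Vent:** I pushed the lever with the closed fingers towards the pan's +y. At the stop the push force rose from about 7 N to 13 N while the tool almost stopped moving. I then let the lever spring back. The last check has its head within 1 mm of where it started, upright.
- **Nut:** I pushed one arm round anticlockwise for about 2.6 turns. The nut rose about 28 mm, then dropped back to about 24.6 mm, which showed the thread had let go. I gripped the upper hub across the sides without arms, lifted it off and lowered it until it just touched the board (8 N at the wrist) before opening the fingers.
- **Last checks:** The side camera's depth data shows the nut upright on the free part of the board, around (0.59, 0.177). Its top is at 0.095 m against an expected 0.093 m, and its arms are level. The oil bottle, bowl and ramekin shifted less than 0.1 pixel in the side view.
- **Not confirmed:** The arm blocked the top camera's view of the nut, so its depth check there failed. A raw brightness comparison around the lever differed between the first and last pictures. The nut no longer being behind the lever may explain it, and the depth check showed the lever upright. I had used all 12 picture views, so these last checks are from numbers only.

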